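Clear the charging dock

ROBOT

A 6-joint arm with a two-finger parallel gripper is mounted at the origin on the work surface; the furniture and walls round the work are solid. World frame = base frame: x ahead of the robot, y to its left, z up, the work surface at z = 0. Lengths are in mm, angles in rad, forces in N, time in s.
With the tool pointing down it reaches from about 350 to 875 mm from the base axis. Payload 4.2 kg.
Tool frame: the origin (TCP) lies midway between the tips of the shut fingers; the grasp point (between the pads) lies 19 mm behind it; z points along the fingers, y is the line along which they close (so a half turn about z gives the same grasp; the last joint's range is limited). The gripper opens to 85 mm and grips with 20 to 120 N. Pads are 22 mm wide; open, the fingers measure 114 mm over their backs; the gripper's body (76 mm by 85 mm) begins 54 mm behind the grasp point. The pads swing forward as they close: fully open they stand 13 mm farther back than shut.
Start: joints at [1.43, 0.385, 0.008, 0, -1.194, -0.259], TCP at [243.238, 575.703, 231.312] pointing down, gripper open.
Joint ranges: [-3.14, 3.14], [-1.21, 2.06], [-1.07, 1.41], [-3.16, 2.05], [-2.99, -0.16], [-3.1, 3.1]. Speed limits (rad/s): [2.79, 2.79, 3.14, 3.14, 3.14, 3.14].

INTERFACE

Orientations are given as a unit quaternion [x, y, z, w].
In Python, from bench import arm gives the robot as it stands.
- The arm moves only by the tool send_rows, never from a script. Its argument "targets" is a list of rows, each an object of numbers: "gripper": the gripper command: -1 is fully open, 1 is shut, values between are in proportion; "x", "y", "z": the shift along the tool's x, y, z in cm; "ax", "ay", "az": the turn, a rotation vector about the tool's x, y, z in degrees. A call has 1 to 5 rows; each row shifts and turns the commanded pose from where the row before left it, along the tool's axes as they then stand; what a row does not reach is not made up. A row lasts 1/12 s, in which the tool goes at most 41.7 mm and 7.16 degrees, less where a joint would pass 70% of its speed; a pose out of reach is approached as far as the arm can. A call is refused whole if a number of a shift passes 4.17 or a number of a turn 7.16, either way. A call with a gripper value outside its range is refused whole. The fingers move at their own pace and stop on an object; the grip force is fixed at half the most. Time passes only in rows, so rows that do not move let the fingers close. It gives the time, the measured TCP pose, the force, the opening and the grip force at its end, in the units of the state.
- arm.read_state(): the state, without advancing time (a new reading comes with each control period).
- arm.get_image(name): name is "scene" or "top" or "wrist"; returns (picture, depth): 480x640x3 uint8, red, green, blue; 480x640 float32, mm along the optical axis (not along the pixel's ray), 0 where there is no reading.
- arm.camera_model(name): a dict with "fx", "fy", "cx", "cy" (pixels), "cam_to_world" (4x4, takes a point from camera to world coordinates). Camera axes: x right, y down, z forward; pixel columns grow to the right and rows downward; lengths in mm; the calibration is good to about 2 mm. A picture is of the moment at which its call begins: read the wrist's pose just before it. camera_model takes no time and is no camera call; for the wrist camera it gives the pose at the moment of the call.
- arm.job_done(): hands the job in; it is judged then, once.
Trained networks look in the newest picture that a camera, given by its name, has taken for a name from the list of things; names that differ only in an ending like _2 or _b are one class to them, and where a whole thing is asked for, a point or a joint stands for the part that bears it (a point fixed in the world has none). Each returns a list of dicts, best first, with "score" (0 to 1); they miss things now and then, are a little off and sometimes report something else, mostly with a low value. They report only what shows in the picture. A call takes as long as a camera call. They do not tell look-alikes from the thing itself.
- arm.boxes_of(camera, thing): "rect" ([left, top, width, height] in pixels, round what is visible of it).
The state is a dict: "clock": time; "joints": joint angles; "joint_vel": joint speeds; "joint_efforts": joint torques, N m; "position": TCP position; "ee_rot": TCP orientation; "contact_force": force on the tool from outside, world axes, zero at the start; "wrist_torque": the same for the moment, N m; "gripper_width": finger opening in mm; "grasp_force": force on a finger pad.
Only numpy, scipy, OpenCV 4.12 (cv2) and the standard library are available. Lean on these libraries where they do the work, as an engineer would, in place of code of your own. Each camera call takes 0.05 s, during which the arm holds its last target. There are 200 camera calls.

TASK

Pull the three taller white charger modules (the upright slab, the round one and the squat brick) out of the sprung sockets of the desk charging dock and put all three in the shallow wooden tray, setting them down rather than dropping or throwing them. Leave the low flat module plugged fully home, and do not shift or knock over the water bottle, the spray can or the marker pot that stand in between.

Things in the scene. Friction and masses are not known exactly. Their poses are not given: they have to be found in the camera images.
- dock: Grey charging dock, fixed, 236 x 80 x 32 mm. Origin at the centre of its underside, on the desk; x along the row of sockets, y across it, z up. Four sockets in its top face at x = -81, -27, +27, +81, each holding one module; which is where varies. The dock stands on one side of the work area and the tray on the other, either way round.
- slab: Upright slab-shaped white charger module: 22 mm along the row, 60 mm across the dock, 64 mm high above the dock's face: the tallest. Origin at the centre of the face that lies flush on the dock. Below the origin hangs its black plug, 24 x 14 x 20 mm with a waist that the detent grips. Mass about 0.09 kg. z points up when plugged in, y runs across the dock.
- round: Round white charger module: upright cylinder, 44 mm in diameter, 46 mm high. Origin at the centre of the face that lies flush on the dock. Below the origin hangs its black plug, 24 x 14 x 20 mm with a waist that the detent grips. Mass about 0.09 kg. z points up when plugged in, y runs across the dock.
- brick: Squat brick-shaped white charger module: 36 mm along the row, 46 mm across the dock, 42 mm high. Origin at the centre of the face that lies flush on the dock. Below the origin hangs its black plug, 24 x 14 x 20 mm with a waist that the detent grips. Mass about 0.09 kg. z points up when plugged in, y runs across the dock.
- flat: Low flat white charger module: 42 mm along the row, 58 mm across the dock, only 24 mm high: the lowest. Origin at the centre of the face that lies flush on the dock. It has a plug like the others and stays in its socket.
- slab_mid (a point): Middle of the slab module's white housing, 32 mm above its origin.
- round_mid (a point): Middle of the round module's white housing, 23 mm above its origin.
- brick_mid (a point): Middle of the brick module's white housing, 21 mm above its origin.
- tray: Open shallow wooden tray, fixed to the desk, 250 x 180 mm outside (long along its own x), walls 4 mm thick and 42 mm high. Origin at the centre of its underside.
- tray_floor (a point): Centre of the tray's inner floor, 4 mm above the desk; the clear floor is 242 x 172 mm, long along x.
- water_bottle: Green water bottle, 67 mm in diameter, 303 mm tall, loose, upright. Origin at the centre of its underside.
- spray_can: Small spray can, 44 mm in diameter, 128 mm tall, loose, upright. Origin at the centre of its underside.
- marker_pot: Round pot with markers standing in it, 66 mm in diameter, 144 mm tall over the markers, loose, upright. Origin at the centre of its underside. It stands with the bottle and the can in a line, 10 to 16 cm apart, between dock and tray; their order varies.
- dock_face (a point): Centre of the dock's top face, 32 mm above the desk. The sockets there are straight vertical slots, 26 x 16 mm and 24 mm deep; in each, two sprung noses grip the plug's waist. A module lets go after a straight upward pull of roughly 9 to 14 N over the first 5 mm and is clear of its slot after 20 mm.
Mind the look-alikes: they are no part of the job. What is shaped like the round but orange or purple is not meant. What is shaped like the slab but blue is not meant.

How it is judged (in metres and radians):
At the end, for the whole second after the job is handed in: The slab, the round and the brick module lie or stand inside the tray, released and at rest: the middle of each housing is within the tray's walls and less than 85 mm above its floor. The flat module is still seated in its socket (less than 3 mm up) (x of slab_mid in the frame of tray_floor between -0.121 and 0.121 m and y of slab_mid in the frame of tray_floor between -0.086 and 0.086 m and z of each of slab_mid, round_mid, brick_mid in the frame of tray_floor below 0.085 m and linear speed of each of slab, round, brick below 0.03 m/s and contact force between each of slab, round, brick and the fingers below 0.1 N and x of round_mid in the frame of tray_floor between -0.121 and 0.121 m and y of round_mid in the frame of tray_floor between -0.086 and 0.086 m and x of brick_mid in the frame of tray_floor between -0.121 and 0.121 m and y of brick_mid in the frame of tray_floor between -0.086 and 0.086 m and z of flat in the frame of dock below 0.035 m and horizontal distance between flat and dock below 0.086 m); the robot touches nothing.
It fails at once if the low flat module is pulled up in its socket by more than 5 mm (z of flat in the frame of dock above 0.037 m).
It fails at once if the water bottle, the spray can or the marker pot is shifted by more than 25 mm or tipped (distance of any of water_bottle, spray_can, marker_pot from where it was at the start of the episode above 0.025 m or angle between any of water_bottle, spray_can, marker_pot's own z axis and vertical above 0.35 rad).
It fails at once if a module is dropped or thrown (faster than 1.4 m/s, a fall of 10 cm) (linear speed of any of slab, round, brick above 1.4 m/s).
It also fails if it takes over 67 s, if anything falls off the work surface, if the arm or the gripper's body presses on something with over 40 N, if the wrist force passes 120 N, or if a joint passes its speed limit or range.

## Working session

There is one attempt and no reset: what is moved stays moved. The work goes in short steps, Python scripts to look and compute and a tool call to move; the robot and the scene stay as the last step left them, time stands still between calls to the robot, and variables do not carry over. Pictures are saved under pics/ and viewed, at most 10 in all, crops included, and the job is handed in when it is done.

Besides the shell and the picture viewer there is one more tool, called after "Request:" as a command line: name --argument value ..., lists and objects as JSON in quotes. send_rows: Moves the arm, as the interface text tells. Its arguments: {"type":"object","properties":{"targets":{"type":"array"}},"required":["targets"]}

```bash
mkdir -p pics; cat > h.py <<'E'
from bench import arm
import numpy as np, cv2
def cloud(name,d):
    m=arm.camera_model(name); v,u=np.mgrid[0:480,0:640]
    p=np.stack([(u-m['cx'])/m['fx']*d,(v-m['cy'])/m['fy']*d,d,np.ones_like(d)],-1)
    return (p@np.array(m['cam_to_world']).T)[...,:3]
def snap(name,fn):
    im,d=arm.get_image(name); P=cloud(name,d); cv2.imwrite('pics/'+fn,im[...,::-1]); return im,d,P
E
python3 - <<'E'
from h import *
s=arm.read_state(); print(s)
for c in ['top','scene']:
    im,d,P=snap(c,c+'0.png'); np.save(c+'.npy',P); np.save(c+'_im.npy',im)
    for t in ['dock','slab','round','brick','flat','tray','water_bottle','spray_can','marker_pot']:
        for b in arm.boxes_of(c,t)[:3]:
            l,tp,w,h=b['rect']; q=P[int(tp+h/2),int(l+w/2)]
            print(c,t,round(b['score'],2),np.round(b['rect']),np.round(q))
E
```

```text
{'clock': 0.0, 'joints': array([ 1.42960160e+00,  3.85567072e-01,  6.63374063e-03, -4.94973004e-04,
       -1.19399851e+00, -2.58607773e-01]), 'joint_vel': array([ 2.10144683e-04, -4.57398608e-05,  1.21967409e-04, -3.99522841e-04,
        4.74235210e-04,  2.79152598e-04]), 'joint_efforts': array([ 1.18432778e-03, -3.92282474e+01,  1.88405067e+01,  4.18628007e+00,
       -4.67404825e-03,  6.70877327e-06]), 'position': array([243.02514988, 575.18658225, 230.21892958]), 'ee_rot': array([ 9.80067472e-01, -1.98661919e-01, -1.66982652e-04,  1.07941636e-03]), 'contact_force': array([-0.85214267, -0.245179  ,  0.24475488]), 'wrist_torque': array([-0.02544343, -0.02591166, -0.03547436]), 'grasp_force': 0.0, 'gripper_width': 85.56719229079393}
top dock 0.93 [340. 199.  56. 114.] [ 504. -180.   29.]
top slab 0.97 [413. 264.  37.  15.] [ 465. -305.   83.]
top slab 0.73 [346. 283.  31.  18.] [ 426. -156.   97.]
top slab 0.22 [361. 232.  24.  19.] [ 530. -188.   75.]
top round 0.98 [339. 162.  24.  21.] [ 683. -148.   65.]
top round 0.85 [410. 204.  21.  18.] [ 591. -293.   63.]
top round 0.84 [36
[... 210 characters left out ...]
marker_pot 0.57 [270. 165.  35.  50.] [630. -12. 132.]
top marker_pot 0.4 [361. 233.  25.  20.] [ 529. -189.   71.]
scene dock 0.87 [329. 227.  93.  59.] [350. -18. 127.]
scene slab 0.84 [382. 231.  32.  38.] [ 412. -149.   70.]
scene slab 0.84 [415. 207.  30.  42.] [ 457. -302.   50.]
scene round 0.83 [380. 198.   9.  34.] [ 574. -293.   45.]
scene round 0.75 [293. 203.  20.  28.] [ 670. -138.   52.]
scene flat 0.42 [374. 234.  12.  24.] [ 462. -157.   54.]
scene tray 0.97 [140. 255. 178. 127.] [511. 161.   4.]
scene water_bottle 0.9 [334. 146.  47. 181.] [356.  19. 174.]
scene spray_can 0.74 [295. 225.  26.  68.] [486.   6.  76.]
scene marker_pot 0.97 [247. 193.  32.  72.] [632.  -3.  79.]
```

```bash
python3 - <<'E'
import cv2
a=cv2.imread('pics/top0.png')[140:340,140:460]
cv2.imwrite('pics/topc.png',cv2.resize(a,(800,500),interpolation=cv2.INTER_CUBIC))
import numpy as np
from scipy import ndimage as N
P=np.load('top.npy');im=np.load('top_im.npy').astype(int)
hsv=cv2.cvtColor(im.astype(np.uint8),cv2.COLOR_RGB2HSV)
def rep(n,m):
    q=P[m][:,:2].astype(np.float32)
    if len(q)<8: return
    r=cv2.minAreaRect(q); print(n,len(q),np.round(r[0]),np.round(r[1]),round(r[2],1),'z',np.round(np.percentile(P[m][:,2],[10,50,90])),'rgb',np.median(im[m],0))
X,Y,Z=P[...,0],P[...,1],P[...,2]
reg=(X>300)&(X<800)&(Y<-80)&(Y>-350)
for lo,hi in [(25,40),(50,62),(66,84),(88,110)]:
    l,n=N.label(reg&(Z>lo)&(Z<hi))
    for i in range(1,n+1): 
        if (l==i).sum()>25: rep((lo,hi),l==i)
l,n=N.label((Z>36)&(Z<50)&(Y>40)&(Y<320)&(X>300)&(X<800))
for i in range(1,n+1):
    if (l==i).sum()>25: rep('tray',l==i)
l,n=N.label((Z>100)&(abs(Y)<80)&(X>300)&(X<800))
for i in range(1,n+1):
    if (l==i).sum()>25: rep('obst',l==i)
E
```

```text
(25, 40) 26 [ 670. -147.] [32.  8.] 75.8 z [28. 33. 39.] rgb [82.  43.  71.5]
(25, 40) 2256 [ 505. -179.] [ 81. 237.] 76.4 z [29. 32. 35.] rgb [183. 175. 179.]
(25, 40) 31 [ 584. -287.] [39. 12.] 40.7 z [27. 32. 38.] rgb [116.  64.  43.]
(50, 62) 33 [ 584. -285.] [38. 12.] 37.9 z [52. 55. 61.] rgb [124.  67.  44.]
(50, 62) 540 [ 478. -173.] [58. 42.] 76.0 z [53. 56. 59.] rgb [244. 239. 240.]
(66, 84) 79 [ 686. -157.] [38. 19.] 19.2 z [66. 67. 69.] rgb [153.  80. 188.]
(66, 84) 46 [ 684. -137.] [13. 29.] 88.1 z [66. 67. 69.] rgb [154.5  80.5 189. ]
(66, 84) 336 [ 582. -199.] [42. 41.] 88.5 z [74. 78. 80.] rgb [243. 239. 240.]
(66, 84) 26 [ 593. -287.] [10. 19.] 43.7 z [66. 67. 69.] rgb [242.  155.5  69. ]
(66, 84) 60 [ 584. -302.] [20. 24.] 78.0 z [66. 67. 69.] rgb [242. 152.  67.]
(66, 84) 374 [ 531. -186.] [46. 37.] 77.0 z [71. 74. 76.] rgb [243. 239. 240.]
(66, 84) 177 [ 467. -306.] [56. 22.] 83.6 z [75. 82. 84.] rgb [ 88. 104. 207.]
(88, 110) 319 [ 426. -161.] [60. 22.] 76.3 z [93. 96. 98.] rgb [241. 237. 236.]
tray 819 [514. 164.] [251. 180.] 1.4 z [38. 42. 44.] rgb [225. 180. 132.]
obst 878 [586.   2.] [160. 429.] 89.5 z [126. 130. 133.] rgb [82. 70. 68.]
obst 468 [526. -40.] [307.  54.] 14.9 z [109. 130. 141.] rgb [132.  60.  50.]
obst 301 [503.  -8.] [40. 39.] 89.6 z [105. 110. 128.] rgb [221. 202. 187.]
obst 996 [375.  -6.] [73. 62.] 44.8 z [188. 234. 304.] rgb [146. 137. 123.]
```

View pics/topc.png

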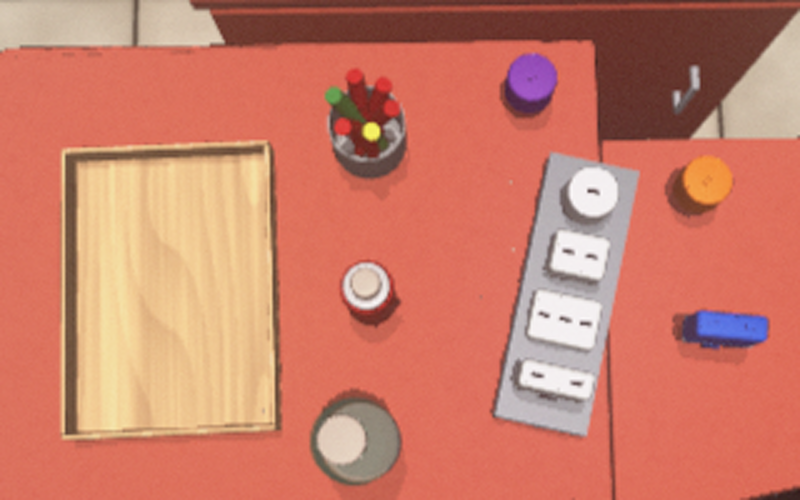

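View pics/scene0.png

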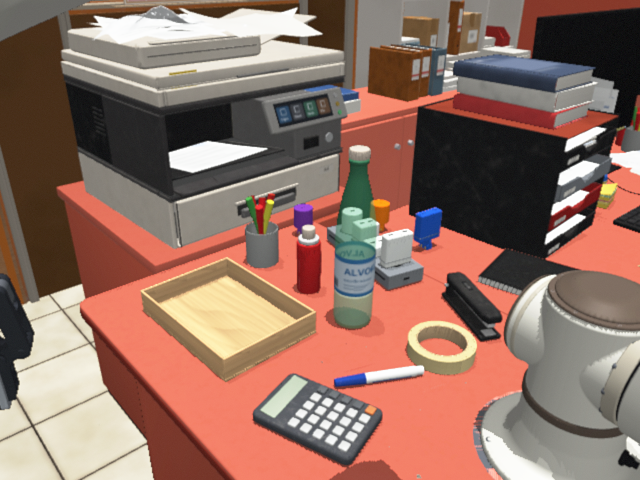

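The top crop shows the dock row from near to far: slab (555,378), flat (565,318), brick (580,254), round (592,192). All four are white and in the dock. The look-alikes are off the dock: purple (531,83), orange (705,182) and blue slab (725,328). The scene view confirms the bottle is nearest, then the can, then the pot. I'll check the targets in one enlarged crop, and check the arm's shape because its forearm may pass near the bottle.

```bash
python3 - <<'E'
import cv2, numpy as np
a=cv2.imread('pics/top0.png')
c=cv2.resize(a[185:325,330:460],(500,540),interpolation=cv2.INTER_CUBIC)
b=cv2.resize(a,(300,225))
o=np.zeros((540,800,3),np.uint8);o[:,:500]=c;o[:225,500:]=b
b=cv2.resize(cv2.imread('pics/scene0.png'),(300,225));o[230:455,500:]=b
cv2.imwrite('pics/c2.png',o)
P=np.load('top.npy').reshape(-1,3)
for lo in range(150,900,75):
    q=P[(P[:,2]>lo)&(P[:,2]<=lo+75)&(P[:,0]<700)&(P[:,0]>-300)&(np.hypot(P[:,0]-375,P[:,1]+5)>60)]
    if len(q)>20: print(lo,len(q),np.round(np.percentile(q[:,:2],[2,50,98],axis=0)).tolist())
E
```

```text
150 3039 [[94.0, -429.0], [418.0, -420.0], [595.0, 0.0]]
225 13005 [[277.0, -617.0], [439.0, -462.0], [605.0, -414.0]]
300 11185 [[327.0, -559.0], [439.0, -499.0], [549.0, -457.0]]
```

View pics/c2.png

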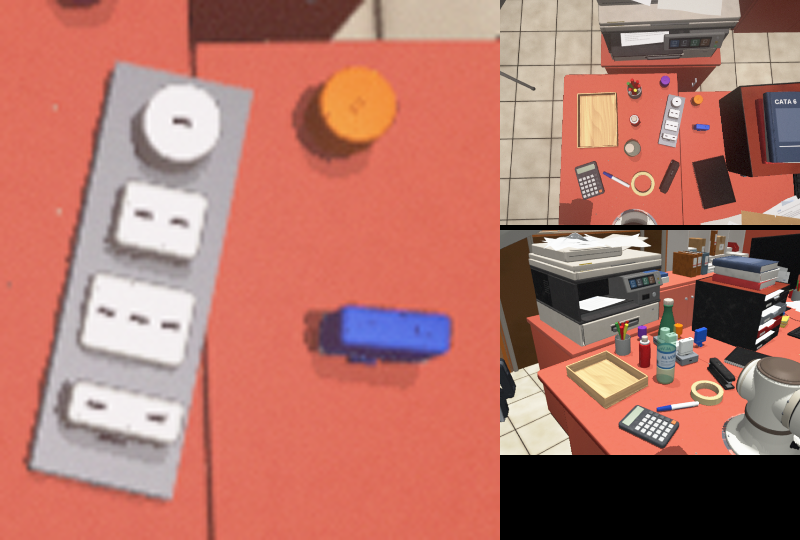

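The crop confirms the targets: the white round (181,122), brick (160,220) and slab (122,412) sit on the grey dock, and flat (137,318) stays. The orange and blue parts are loose on the desk beside it. I'll grip across the dock with tool yaw -13.7° and start with the round, the one farthest from the bottle.

Request:
send_rows --targets '[{"gripper": -1, "z": -2, "az": -4.6}, {"gripper": -1, "z": -2, "az": -4.6}, {"gripper": -1, "x": 2.8, "y": 2.7, "z": -0.7}, {"gripper": -1, "x": 2.8, "y": 2.7, "z": -0.7}, {"gripper": -1, "x": 2.8, "y": 2.7, "z": -0.7}]'

```text
$.targets[0]: bad value
```

Request:
send_rows --targets '[{"gripper": -1, "x": 2.8, "y": 2.7, "z": -0.7}, {"gripper": -1, "x": 2.8, "y": 2.7, "z": -0.7}, {"gripper": -1, "x": 2.8, "y": 2.7, "z": -0.7}, {"gripper": -1, "x": 2.8, "y": 2.7, "z": -0.7}, {"gripper": -1, "x": 2.8, "y": 2.7, "z": -0.7}]'

```text
$.targets[0]: bad value
```

Request:
send_rows --targets '[{"gripper": -1, "x": 0, "y": 0, "z": -2, "ax": 0, "ay": 0, "az": -4.6}, {"gripper": -1, "x": 0, "y": 0, "z": -2, "ax": 0, "ay": 0, "az": -4.6}, {"gripper": -1, "x": 2.8, "y": 2.7, "z": -0.7, "ax": 0, "ay": 0, "az": 0}, {"gripper": -1, "x": 2.8, "y": 2.7, "z": -0.7, "ax": 0, "ay": 0, "az": 0}, {"gripper": -1, "x": 2.8, "y": 2.7, "z": -0.7, "ax": 0, "ay": 0, "az": 0}]'

```text
clock: 1.42
position: [305.9, 476.2, 292.6]
ee_rot: [0.993, -0.119, 0.0, -0.0]
contact_force: [0.7, -0.7, -0.2]
gripper_width: 85.1
grasp_force: 0.0
```

Request:
send_rows --targets '[{"gripper": -1, "x": 2.8, "y": 2.7, "z": -0.5, "ax": 0, "ay": 0, "az": 0}, {"gripper": -1, "x": 2.8, "y": 2.7, "z": -0.5, "ax": 0, "ay": 0, "az": 0}, {"gripper": -1, "x": 2.8, "y": 2.7, "z": -0.5, "ax": 0, "ay": 0, "az": 0}, {"gripper": -1, "x": 2.8, "y": 2.7, "z": -0.5, "ax": 0, "ay": 0, "az": 0}, {"gripper": -1, "x": 2.8, "y": 2.7, "z": -0.5, "ax": 0, "ay": 0, "az": 0}]'

```text
clock: 1.83
position: [410.2, 311.0, 317.9]
ee_rot: [0.993, -0.119, 0.0, -0.0]
contact_force: [1.6, 0.0, -0.0]
gripper_width: 85.4
grasp_force: 0.0
```

Request:
send_rows --targets '[{"gripper": -1, "x": 2.8, "y": 2.7, "z": 0, "ax": 0, "ay": 0, "az": 0}, {"gripper": -1, "x": 2.8, "y": 2.7, "z": 0, "ax": 0, "ay": 0, "az": 0}, {"gripper": -1, "x": 2.8, "y": 2.7, "z": 0, "ax": 0, "ay": 0, "az": 0}, {"gripper": -1, "x": 2.8, "y": 2.7, "z": 0, "ax": 0, "ay": 0, "az": 0}, {"gripper": -1, "x": 2.8, "y": 2.7, "z": 0, "ax": 0, "ay": 0, "az": 0}]'

```text
clock: 2.25
position: [514.3, 146.6, 317.7]
ee_rot: [0.993, -0.119, 0.0, -0.0]
contact_force: [1.2, 0.8, 0.8]
gripper_width: 85.0
grasp_force: 0.0
```

Request:
send_rows --targets '[{"gripper": -1, "x": 1.5, "y": 3.2, "z": 0, "ax": 0, "ay": 0, "az": 0}, {"gripper": -1, "x": 1.5, "y": 3.2, "z": 0, "ax": 0, "ay": 0, "az": 0}, {"gripper": -1, "x": 1.5, "y": 3.2, "z": 0, "ax": 0, "ay": 0, "az": 0}, {"gripper": -1, "x": 1.5, "y": 3.2, "z": 0, "ax": 0, "ay": 0, "az": 0}, {"gripper": -1, "x": 1.5, "y": 3.2, "z": 0, "ax": 0, "ay": 0, "az": 0}]'

```text
clock: 2.67
position: [548.7, -26.5, 317.6]
ee_rot: [0.993, -0.119, 0.0, -0.0]
contact_force: [1.0, -0.4, 0.5]
gripper_width: 85.4
grasp_force: 0.0
```

Request:
send_rows --targets '[{"gripper": -1, "x": 1.5, "y": 3.2, "z": 0, "ax": 0, "ay": 0, "az": 0}, {"gripper": -1, "x": 1.5, "y": 3.2, "z": 0, "ax": 0, "ay": 0, "az": 0}, {"gripper": -1, "x": 1.5, "y": 3.2, "z": 0, "ax": 0, "ay": 0, "az": 0}, {"gripper": -1, "x": 1.5, "y": 3.2, "z": 0, "ax": 0, "ay": 0, "az": 0}, {"gripper": -1, "x": 1.5, "y": 3.2, "z": 0, "ax": 0, "ay": 0, "az": 0}]'

```text
clock: 3.08
position: [583.6, -199.8, 317.5]
ee_rot: [0.993, -0.119, 0.0, -0.0]
contact_force: [1.2, 0.2, -0.1]
gripper_width: 85.6
grasp_force: 0.0
```

```bash
python3 - <<'E'
from h import *
s=arm.read_state(); print(np.round(s['position'],1),np.round(s['joints'],3))
im,d,P=snap('top','top1.png'); im2,d2,P2=snap('scene','scene1.png')
o=np.hstack([im,im2])[...,::-1]; cv2.imwrite('pics/c3.png',cv2.resize(o,(800,300)))
Q=P.reshape(-1,3)
for lo in range(250,1000,50):
    q=Q[(Q[:,2]>lo)&(Q[:,2]<=lo+50)&(Q[:,0]<700)&(Q[:,0]>-200)&(abs(Q[:,1])<350)]
    if len(q)>20: print(lo,len(q),np.round(np.percentile(q[:,:2],[2,50,98],axis=0)).tolist())
E
```

```text
[ 583.6 -199.8  317.5] [-0.068  0.327  0.136 -0.    -1.379  1.399]
300 53 [[563.0, -252.0], [572.0, -239.0], [592.0, -145.0]]
350 545 [[557.0, -264.0], [583.0, -163.0], [608.0, -127.0]]
400 858 [[558.0, -264.0], [583.0, -164.0], [610.0, -131.0]]
450 599 [[548.0, -219.0], [555.0, -179.0], [591.0, -163.0]]
500 589 [[545.0, -219.0], [551.0, -181.0], [576.0, -161.0]]
550 758 [[541.0, -234.0], [546.0, -191.0], [563.0, -165.0]]
600 6923 [[507.0, -211.0], [559.0, -106.0], [628.0, 21.0]]
650 32700 [[301.0, -225.0], [524.0, -52.0], [616.0, 17.0]]
700 15506 [[256.0, -57.0], [307.0, -23.0], [385.0, 18.0]]
```

View pics/c3.png

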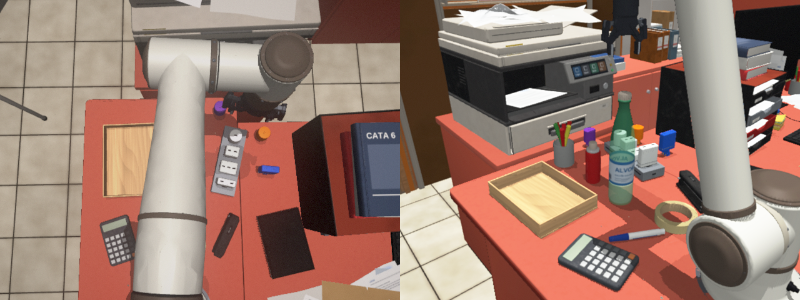

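The top view shows a forearm in a plane left of the tool with a sideways wrist link. The forearm is about 270 mm above the TCP, so it clears the bottle for the round and the brick. The slab has to be gripped high. Next I lower onto the round.

Request:
send_rows --targets '[{"gripper": -1, "x": 0, "y": -0.1, "z": 4, "ax": 0, "ay": 0, "az": 0}, {"gripper": -1, "x": 0, "y": 0, "z": 4, "ax": 0, "ay": 0, "az": 0}, {"gripper": -1, "x": 0, "y": 0, "z": 4, "ax": 0, "ay": 0, "az": 0}, {"gripper": -1, "x": 0, "y": 0, "z": 4, "ax": 0, "ay": 0, "az": 0}, {"gripper": -1, "x": 0, "y": 0, "z": 4, "ax": 0, "ay": 0, "az": 0}]'

```text
clock: 3.6
position: [583.7, -196.6, 116.2]
ee_rot: [0.993, -0.119, 0.001, -0.0]
contact_force: [0.6, -0.2, -0.3]
gripper_width: 85.2
grasp_force: 0.0
```

Request:
send_rows --targets '[{"gripper": -1, "x": 0, "y": 0, "z": 2.5, "ax": 0, "ay": 0, "az": 0}, {"gripper": -1, "x": 0, "y": 0, "z": 2.5, "ax": 0, "ay": 0, "az": 0}, {"gripper": -1, "x": 0, "y": 0, "z": 1.5, "ax": 0, "ay": 0, "az": 0}, {"gripper": -1, "x": 0, "y": 0, "z": 0.7, "ax": 0, "ay": 0, "az": 0}, {"gripper": -1, "x": 0, "y": 0, "z": 0, "ax": 0, "ay": 0, "az": 0}]'

```text
clock: 4.02
position: [582.9, -196.5, 43.6]
ee_rot: [0.993, -0.119, -0.002, 0.0]
contact_force: [-1.3, 0.2, -0.4]
gripper_width: 85.6
grasp_force: 0.0
```

Request:
send_rows --targets '[{"gripper": 1, "x": 0, "y": 0, "z": 0, "ax": 0, "ay": 0, "az": 0}, {"gripper": 1, "x": 0, "y": 0, "z": 0, "ax": 0, "ay": 0, "az": 0}, {"gripper": 1, "x": 0, "y": 0, "z": 0, "ax": 0, "ay": 0, "az": 0}, {"gripper": 1, "x": 0, "y": 0, "z": 0, "ax": 0, "ay": 0, "az": 0}, {"gripper": 1, "x": 0, "y": 0, "z": 0, "ax": 0, "ay": 0, "az": 0}]'

```text
clock: 4.43
position: [584.6, -198.2, 47.6]
ee_rot: [0.993, -0.119, 0.001, 0.001]
contact_force: [-1.2, -3.1, 5.5]
gripper_width: 42.7
grasp_force: 61.0
```

Request:
send_rows --targets '[{"gripper": 1, "x": 0, "y": 0, "z": -0.4, "ax": 0, "ay": 0, "az": 0}, {"gripper": 1, "x": 0, "y": 0, "z": -0.4, "ax": 0, "ay": 0, "az": 0}, {"gripper": 1, "x": 0, "y": 0, "z": -0.4, "ax": 0, "ay": 0, "az": 0}, {"gripper": 1, "x": 0, "y": 0, "z": -0.6, "ax": 0, "ay": 0, "az": 0}, {"gripper": 1, "x": 0, "y": 0, "z": -0.8, "ax": 0, "ay": 0, "az": 0}]'

```text
clock: 4.85
position: [583.5, -197.5, 70.5]
ee_rot: [0.993, -0.12, -0.001, 0.0]
contact_force: [-0.2, -0.3, -1.5]
gripper_width: 42.4
grasp_force: 64.8
```

Request:
send_rows --targets '[{"gripper": 1, "x": 0, "y": 0, "z": -1, "ax": 0, "ay": 0, "az": 0}, {"gripper": 1, "x": 0, "y": 0, "z": -2, "ax": 0, "ay": 0, "az": 0}, {"gripper": 1, "x": 0, "y": 0, "z": -3, "ax": 0, "ay": 0, "az": 0}, {"gripper": 1, "x": 0, "y": 0, "z": -3.5, "ax": 0, "ay": 0, "az": 0}, {"gripper": 1, "x": 0, "y": 0, "z": -3.5, "ax": 0, "ay": 0, "az": 0}]'

```text
clock: 5.27
position: [583.3, -196.4, 203.3]
ee_rot: [0.993, -0.119, -0.0, -0.0]
contact_force: [0.8, -0.1, -0.0]
gripper_width: 42.4
grasp_force: 64.8
```

```bash
python3 - <<'E'
from h import *
s=arm.read_state(); print(np.round(s['position'],1),s['gripper_width'],s['grasp_force'])
im,d,P=snap('top','top2.png'); im2,d2,P2=snap('wrist','wrist2.png')
o=np.hstack([im[140:380,200:520].repeat(2,0).repeat(2,1),im2])[...,::-1]; cv2.imwrite('pics/c4.png',cv2.resize(o,(800,300)))
E
```

```text
[ 583.3 -196.4  203.3] 42.446655463725484 64.81330990791321
```

View pics/c4.png

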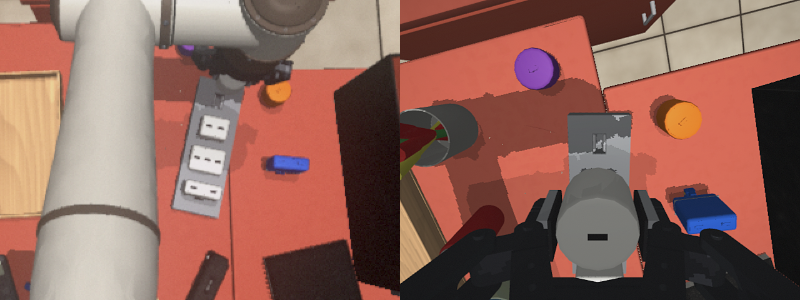

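The round is held and its socket (597,143 in the wrist half) is empty. Now I carry it over the can and pot to the tray.

Request:
send_rows --targets '[{"gripper": 1, "x": 0, "y": 0, "z": -3.5, "ax": 0, "ay": 0, "az": 0}, {"gripper": 1, "x": -0.8, "y": -3.5, "z": -0.5, "ax": 0, "ay": 0, "az": 0}, {"gripper": 1, "x": -0.8, "y": -3.5, "z": 0, "ax": 0, "ay": 0, "az": 0}, {"gripper": 1, "x": -0.8, "y": -3.5, "z": 0, "ax": 0, "ay": 0, "az": 0}, {"gripper": 1, "x": -0.8, "y": -3.5, "z": 0, "ax": 0, "ay": 0, "az": 0}]'

```text
clock: 5.78
position: [585.3, -51.6, 242.2]
ee_rot: [0.993, -0.12, 0.0, -0.001]
contact_force: [0.9, -0.2, -1.1]
gripper_width: 42.1
grasp_force: 64.9
```

Request:
send_rows --targets '[{"gripper": 1, "x": -0.8, "y": -3.5, "z": 0, "ax": 0, "ay": 0, "az": 0}, {"gripper": 1, "x": -0.8, "y": -3.5, "z": 0, "ax": 0, "ay": 0, "az": 0}, {"gripper": 1, "x": -0.8, "y": -3.5, "z": 0, "ax": 0, "ay": 0, "az": 0}, {"gripper": 1, "x": -0.8, "y": -3.5, "z": 0, "ax": 0, "ay": 0, "az": 0}, {"gripper": 1, "x": -0.8, "y": -3.5, "z": 0, "ax": 0, "ay": 0, "az": 0}]'

```text
clock: 6.2
position: [587.7, 128.2, 242.0]
ee_rot: [0.993, -0.119, 0.0, -0.001]
contact_force: [1.3, 0.6, -0.8]
gripper_width: 42.5
grasp_force: 64.9
```

Request:
send_rows --targets '[{"gripper": 1, "x": -0.7, "y": -3.5, "z": 0, "ax": 0, "ay": 0, "az": 0}, {"gripper": 1, "x": 0, "y": 0, "z": 3.5, "ax": 0, "ay": 0, "az": 0}, {"gripper": 1, "x": 0, "y": 0, "z": 3.5, "ax": 0, "ay": 0, "az": 0}, {"gripper": 1, "x": 0, "y": 0, "z": 3.5, "ax": 0, "ay": 0, "az": 0}, {"gripper": 1, "x": 0, "y": 0, "z": 3, "ax": 0, "ay": 0, "az": 0}]'

```text
clock: 6.62
position: [588.7, 162.4, 104.7]
ee_rot: [0.993, -0.119, -0.001, -0.0]
contact_force: [0.1, -0.5, -1.4]
gripper_width: 42.5
grasp_force: 64.9
```

Request:
send_rows --targets '[{"gripper": 1, "x": 0, "y": 0, "z": 2.5, "ax": 0, "ay": 0, "az": 0}, {"gripper": 1, "x": 0, "y": 0, "z": 2, "ax": 0, "ay": 0, "az": 0}, {"gripper": 1, "x": 0, "y": 0, "z": 1.2, "ax": 0, "ay": 0, "az": 0}, {"gripper": 1, "x": 0, "y": 0, "z": 0.4, "ax": 0, "ay": 0, "az": 0}, {"gripper": 1, "x": 0, "y": 0, "z": 0.2, "ax": 0, "ay": 0, "az": 0}]'

```text
clock: 7.03
position: [589.6, 161.9, 42.9]
ee_rot: [0.993, -0.119, -0.001, 0.0]
contact_force: [-0.2, 0.4, 0.4]
gripper_width: 43.0
grasp_force: 64.9
```

Request:
send_rows --targets '[{"gripper": 1, "x": 0, "y": 0, "z": 0.1, "ax": 0, "ay": 0, "az": 0}, {"gripper": 1, "x": 0, "y": 0, "z": 0.1, "ax": 0, "ay": 0, "az": 0}, {"gripper": 1, "x": 0, "y": 0, "z": 0.1, "ax": 0, "ay": 0, "az": 0}, {"gripper": 1, "x": 0, "y": 0, "z": 0, "ax": 0, "ay": 0, "az": 0}, {"gripper": 1, "x": 0, "y": 0, "z": 0, "ax": 0, "ay": 0, "az": 0}]'

```text
clock: 7.45
position: [590.3, 161.9, 41.0]
ee_rot: [0.993, -0.119, 0.0, -0.0]
contact_force: [-1.0, -0.8, -0.7]
gripper_width: 42.5
grasp_force: 64.9
```

Request:
send_rows --targets '[{"gripper": 0.2, "x": 0, "y": 0, "z": 0.1, "ax": 0, "ay": 0, "az": 0}, {"gripper": -0.4, "x": 0, "y": 0, "z": 0, "ax": 0, "ay": 0, "az": 0}, {"gripper": -1, "x": 0, "y": 0, "z": 0, "ax": 0, "ay": 0, "az": 0}, {"gripper": -1, "x": 0, "y": 0, "z": 0, "ax": 0, "ay": 0, "az": 0}, {"gripper": -1, "x": 0, "y": 0, "z": 0, "ax": 0, "ay": 0, "az": 0}]'

```text
clock: 7.87
position: [590.1, 161.8, 39.5]
ee_rot: [0.993, -0.119, 0.0, -0.0]
contact_force: [-0.9, 0.5, -1.2]
gripper_width: 85.6
grasp_force: 0.0
```

Request:
send_rows --targets '[{"gripper": -1, "x": 0, "y": 0, "z": -3, "ax": 0, "ay": 0, "az": 0}, {"gripper": -1, "x": 0, "y": 0, "z": -4, "ax": 0, "ay": 0, "az": 0}, {"gripper": -1, "x": 0, "y": 0, "z": -4, "ax": 0, "ay": 0, "az": 0}, {"gripper": -1, "x": 0, "y": 0, "z": -4, "ax": 0, "ay": 0, "az": 0}, {"gripper": -1, "x": 0, "y": 0, "z": -4, "ax": 0, "ay": 0, "az": 0}]'

```text
clock: 8.28
position: [589.7, 161.5, 231.5]
ee_rot: [0.993, -0.119, 0.0, -0.0]
contact_force: [0.8, 1.6, 0.0]
gripper_width: 85.5
grasp_force: 0.0
```

```bash
python3 - <<'E'
from h import *
s=arm.read_state(); print(np.round(s['position'],1),s['gripper_width'],s['grasp_force'])
im,d,P=snap('wrist','wrist3.png')
m=(P[...,0]>395)&(P[...,0]<632)&(P[...,1]>82)&(P[...,1]<246)&(P[...,2]>12)&(P[...,2]<120)&(im.min(-1)>100)&(np.ptp(im.astype(int),-1)<40)
print(m.sum(),np.round(np.percentile(P[m],[2,50,98],axis=0)))
cv2.imwrite('pics/w3s.png',cv2.resize(im[...,::-1],(480,360)))
E
```

```text
[589.7 161.5 231.5] 85.45754122802617 0.0
2270 [[576. 146.  77.]
 [596. 165.  79.]
 [614. 184.  81.]]
```

View pics/w3s.png

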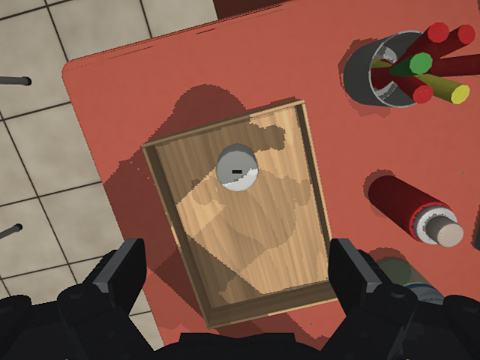

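The round stands at (237,170) in the tray, upright and released. Next is the brick.

Request:
send_rows --targets '[{"gripper": -1, "x": 0.25, "y": 3.5, "z": -0.3, "ax": 0, "ay": 0, "az": 0}, {"gripper": -1, "x": 0.25, "y": 3.5, "z": 0, "ax": 0, "ay": 0, "az": 0}, {"gripper": -1, "x": 0.25, "y": 3.5, "z": 0, "ax": 0, "ay": 0, "az": 0}, {"gripper": -1, "x": 0.25, "y": 3.5, "z": 0, "ax": 0, "ay": 0, "az": 0}, {"gripper": -1, "x": 0.25, "y": 3.5, "z": 0, "ax": 0, "ay": 0, "az": 0}]'

```text
clock: 8.75
position: [560.1, -12.6, 232.3]
ee_rot: [0.993, -0.119, 0.0, -0.0]
contact_force: [1.8, -0.6, -1.3]
gripper_width: 85.4
grasp_force: 0.0
```

Request:
send_rows --targets '[{"gripper": -1, "x": 0.25, "y": 3.5, "z": 0, "ax": 0, "ay": 0, "az": 0}, {"gripper": -1, "x": 0.25, "y": 3.5, "z": 0, "ax": 0, "ay": 0, "az": 0}, {"gripper": -1, "x": 0.25, "y": 3.5, "z": 0, "ax": 0, "ay": 0, "az": 0}, {"gripper": -1, "x": 0.25, "y": 3.5, "z": 0, "ax": 0, "ay": 0, "az": 0}, {"gripper": -1, "x": 0.25, "y": 3.6, "z": 0, "ax": 0, "ay": 0, "az": 0}]'

```text
clock: 9.17
position: [530.6, -186.7, 232.3]
ee_rot: [0.993, -0.119, 0.0, -0.0]
contact_force: [0.3, -0.6, -0.1]
gripper_width: 85.2
grasp_force: 0.0
```

Request:
send_rows --targets '[{"gripper": -1, "x": 0, "y": 0, "z": 3, "ax": 0, "ay": 0, "az": 0}, {"gripper": -1, "x": 0, "y": 0, "z": 3.5, "ax": 0, "ay": 0, "az": 0}, {"gripper": -1, "x": 0, "y": 0, "z": 3.5, "ax": 0, "ay": 0, "az": 0}, {"gripper": -1, "x": 0, "y": 0, "z": 1, "ax": 0, "ay": 0, "az": 0}, {"gripper": -1, "x": 0, "y": 0, "z": 0, "ax": 0, "ay": 0, "az": 0}]'

```text
clock: 9.58
position: [529.0, -185.1, 119.3]
ee_rot: [0.993, -0.12, -0.004, 0.0]
contact_force: [0.9, -0.3, 1.0]
gripper_width: 85.4
grasp_force: 0.0
```

Request:
send_rows --targets '[{"gripper": -1, "x": 0.1, "y": 0, "z": 2.5, "ax": 0, "ay": 0, "az": 0}, {"gripper": -1, "x": 0, "y": 0, "z": 2.5, "ax": 0, "ay": 0, "az": 0}, {"gripper": -1, "x": 0, "y": 0, "z": 1.5, "ax": 0, "ay": 0, "az": 0}, {"gripper": -1, "x": 0, "y": 0, "z": 0.7, "ax": 0, "ay": 0, "az": 0}, {"gripper": -1, "x": 0, "y": 0, "z": 0, "ax": 0, "ay": 0, "az": 0}]'

```text
clock: 10.0
position: [532.7, -185.3, 50.6]
ee_rot: [0.993, -0.119, 0.0, 0.0]
contact_force: [-0.2, -0.2, 0.2]
gripper_width: 85.2
grasp_force: 0.0
```

Request:
send_rows --targets '[{"gripper": 1, "x": 0, "y": 0, "z": 0, "ax": 0, "ay": 0, "az": 0}, {"gripper": 1, "x": 0, "y": 0, "z": 0, "ax": 0, "ay": 0, "az": 0}, {"gripper": 1, "x": 0, "y": 0, "z": 0, "ax": 0, "ay": 0, "az": 0}, {"gripper": 1, "x": 0, "y": 0, "z": 0, "ax": 0, "ay": 0, "az": 0}, {"gripper": 1, "x": 0, "y": 0, "z": 0, "ax": 0, "ay": 0, "az": 0}]'

```text
clock: 10.42
position: [533.3, -186.2, 52.4]
ee_rot: [0.993, -0.119, 0.002, 0.001]
contact_force: [-0.4, -3.2, 6.9]
gripper_width: 45.1
grasp_force: 63.2
```

Request:
send_rows --targets '[{"gripper": 1, "x": 0, "y": 0, "z": -0.4, "ax": 0, "ay": 0, "az": 0}, {"gripper": 1, "x": 0, "y": 0, "z": -0.4, "ax": 0, "ay": 0, "az": 0}, {"gripper": 1, "x": 0, "y": 0, "z": -0.4, "ax": 0, "ay": 0, "az": 0}, {"gripper": 1, "x": 0, "y": 0, "z": -0.6, "ax": 0, "ay": 0, "az": 0}, {"gripper": 1, "x": 0, "y": 0, "z": -0.8, "ax": 0, "ay": 0, "az": 0}]'

```text
clock: 10.83
position: [531.9, -185.3, 76.8]
ee_rot: [0.993, -0.119, -0.001, -0.0]
contact_force: [-1.2, -1.0, -0.8]
gripper_width: 44.6
grasp_force: 65.2
```

Request:
send_rows --targets '[{"gripper": 1, "x": 0, "y": 0, "z": -2, "ax": 0, "ay": 0, "az": 0}, {"gripper": 1, "x": 0, "y": 0, "z": -3.5, "ax": 0, "ay": 0, "az": 0}, {"gripper": 1, "x": 0, "y": 0, "z": -4, "ax": 0, "ay": 0, "az": 0}, {"gripper": 1, "x": 0, "y": 0, "z": -4, "ax": 0, "ay": 0, "az": 0}, {"gripper": 1, "x": 0, "y": 0, "z": -4, "ax": 0, "ay": 0, "az": 0}]'

```text
clock: 11.25
position: [531.0, -184.8, 254.7]
ee_rot: [0.993, -0.119, -0.0, -0.0]
contact_force: [1.1, 0.6, -1.3]
gripper_width: 44.6
grasp_force: 65.2
```

Request:
send_rows --targets '[{"gripper": 1, "x": -1, "y": -3.35, "z": 0, "ax": 0, "ay": 0, "az": 0}, {"gripper": 1, "x": -1, "y": -3.35, "z": 0, "ax": 0, "ay": 0, "az": 0}, {"gripper": 1, "x": -1, "y": -3.35, "z": 0, "ax": 0, "ay": 0, "az": 0}, {"gripper": 1, "x": -1, "y": -3.35, "z": 0, "ax": 0, "ay": 0, "az": 0}, {"gripper": 1, "x": -1, "y": -3.35, "z": 0, "ax": 0, "ay": 0, "az": 0}]'

```text
clock: 11.67
position: [521.9, -9.1, 252.9]
ee_rot: [0.993, -0.119, 0.0, -0.0]
contact_force: [0.8, 1.1, -1.1]
gripper_width: 45.0
grasp_force: 65.2
```

Request:
send_rows --targets '[{"gripper": 1, "x": -1, "y": -3.35, "z": 0, "ax": 0, "ay": 0, "az": 0}, {"gripper": 1, "x": -1, "y": -3.35, "z": 0, "ax": 0, "ay": 0, "az": 0}, {"gripper": 1, "x": -1, "y": -3.35, "z": 0, "ax": 0, "ay": 0, "az": 0}, {"gripper": 1, "x": -1, "y": -3.35, "z": 0, "ax": 0, "ay": 0, "az": 0}, {"gripper": 1, "x": -1, "y": -3.35, "z": 0, "ax": 0, "ay": 0, "az": 0}]'

```text
clock: 12.08
position: [512.9, 165.4, 252.9]
ee_rot: [0.993, -0.119, -0.0, -0.0]
contact_force: [1.0, -0.7, -1.1]
gripper_width: 45.4
grasp_force: 65.2
```

Request:
send_rows --targets '[{"gripper": 1, "x": 0, "y": 0, "z": 3, "ax": 0, "ay": 0, "az": 0}, {"gripper": 1, "x": 0, "y": 0, "z": 4, "ax": 0, "ay": 0, "az": 0}, {"gripper": 1, "x": 0, "y": 0, "z": 4, "ax": 0, "ay": 0, "az": 0}, {"gripper": 1, "x": 0, "y": 0, "z": 4, "ax": 0, "ay": 0, "az": 0}, {"gripper": 1, "x": 0, "y": 0, "z": 0, "ax": 0, "ay": 0, "az": 0}]'

```text
clock: 12.5
position: [508.4, 161.2, 95.0]
ee_rot: [0.993, -0.12, -0.007, 0.004]
contact_force: [-0.5, -0.3, -2.7]
gripper_width: 44.6
grasp_force: 65.1
```

Request:
send_rows --targets '[{"gripper": 1, "x": 0, "y": 0, "z": 2, "ax": 0, "ay": 0, "az": 0}, {"gripper": 1, "x": 0, "y": 0, "z": 1.4, "ax": 0, "ay": 0, "az": 0}, {"gripper": 1, "x": 0, "y": 0, "z": 0.8, "ax": 0, "ay": 0, "az": 0}, {"gripper": 1, "x": 0, "y": 0, "z": 0.4, "ax": 0, "ay": 0, "az": 0}, {"gripper": 1, "x": 0, "y": 0, "z": 0, "ax": 0, "ay": 0, "az": 0}]'

```text
clock: 12.92
position: [514.7, 164.0, 56.4]
ee_rot: [0.993, -0.119, 0.0, -0.0]
contact_force: [-0.6, 0.3, -1.3]
gripper_width: 44.9
grasp_force: 65.2
```

Request:
send_rows --targets '[{"gripper": 1, "x": 0, "y": 0, "z": 0.5, "ax": 0, "ay": 0, "az": 0}, {"gripper": 1, "x": 0, "y": 0, "z": 0.3, "ax": 0, "ay": 0, "az": 0}, {"gripper": 1, "x": 0, "y": 0, "z": 0.2, "ax": 0, "ay": 0, "az": 0}, {"gripper": 1, "x": 0, "y": 0, "z": 0.1, "ax": 0, "ay": 0, "az": 0}, {"gripper": 1, "x": 0, "y": 0, "z": 0, "ax": 0, "ay": 0, "az": 0}]'

```text
clock: 13.33
position: [514.5, 163.8, 44.4]
ee_rot: [0.993, -0.119, 0.0, -0.0]
contact_force: [-0.9, -1.0, -1.1]
gripper_width: 44.6
grasp_force: 65.4
```

Request:
send_rows --targets '[{"gripper": 0.2, "x": 0, "y": 0, "z": 0, "ax": 0, "ay": 0, "az": 0}, {"gripper": -0.4, "x": 0, "y": 0, "z": 0, "ax": 0, "ay": 0, "az": 0}, {"gripper": -1, "x": 0, "y": 0, "z": 0, "ax": 0, "ay": 0, "az": 0}, {"gripper": -1, "x": 0, "y": 0, "z": 0, "ax": 0, "ay": 0, "az": 0}, {"gripper": -1, "x": 0, "y": 0, "z": 0, "ax": 0, "ay": 0, "az": 0}]'

```text
clock: 13.75
position: [514.5, 163.8, 44.5]
ee_rot: [0.993, -0.119, 0.0, -0.0]
contact_force: [0.0, 0.4, -0.2]
gripper_width: 85.3
grasp_force: 0.0
```

Request:
send_rows --targets '[{"gripper": -1, "x": 0, "y": 0, "z": -3, "ax": 0, "ay": 0, "az": 0}, {"gripper": -1, "x": 0, "y": 0, "z": -4, "ax": 0, "ay": 0, "az": 0}, {"gripper": -1, "x": 0, "y": 0, "z": -4, "ax": 0, "ay": 0, "az": 0}, {"gripper": -1, "x": 0, "y": 0, "z": -4, "ax": 0, "ay": 0, "az": 0}, {"gripper": -1, "x": 0, "y": 0, "z": -4, "ax": 0, "ay": 0, "az": 0}]'

```text
clock: 14.17
position: [513.9, 163.5, 236.5]
ee_rot: [0.993, -0.119, 0.0, -0.0]
contact_force: [0.5, 0.7, -0.4]
gripper_width: 85.6
grasp_force: 0.0
```

Request:
send_rows --targets '[{"gripper": -1, "x": 0.95, "y": 3.2, "z": -0.7, "ax": 0, "ay": 0, "az": 0}, {"gripper": -1, "x": 0.95, "y": 3.2, "z": -0.7, "ax": 0, "ay": 0, "az": 0}, {"gripper": -1, "x": 0.95, "y": 3.2, "z": -0.7, "ax": 0, "ay": 0, "az": 0}, {"gripper": -1, "x": 0.95, "y": 3.2, "z": -0.7, "ax": 0, "ay": 0, "az": 0}, {"gripper": -1, "x": 0.95, "y": 3.2, "z": -0.7, "ax": 0, "ay": 0, "az": 0}]'

```text
clock: 14.58
position: [522.2, -4.4, 270.0]
ee_rot: [0.993, -0.119, 0.0, -0.0]
contact_force: [0.3, 0.3, 0.7]
gripper_width: 85.5
grasp_force: 0.0
```

Request:
send_rows --targets '[{"gripper": -1, "x": 0.95, "y": 3.2, "z": -0.6, "ax": 0, "ay": 0, "az": 0}, {"gripper": -1, "x": 0.95, "y": 3.2, "z": -0.6, "ax": 0, "ay": 0, "az": 0}, {"gripper": -1, "x": 0.95, "y": 3.2, "z": -0.6, "ax": 0, "ay": 0, "az": 0}, {"gripper": -1, "x": 0.95, "y": 3.2, "z": -0.6, "ax": 0, "ay": 0, "az": 0}, {"gripper": -1, "x": 0.95, "y": 3.2, "z": -0.6, "ax": 0, "ay": 0, "az": 0}]'

```text
clock: 15.0
position: [530.5, -171.3, 299.8]
ee_rot: [0.993, -0.119, 0.0, -0.0]
contact_force: [0.4, 0.3, 0.3]
gripper_width: 85.1
grasp_force: 0.0
```

Request:
send_rows --targets '[{"gripper": -1, "x": -2.6, "y": 0.35, "z": 0, "ax": 0, "ay": 0, "az": 0}, {"gripper": -1, "x": -2.6, "y": 0.35, "z": 0, "ax": 0, "ay": 0, "az": 0}, {"gripper": -1, "x": -2.6, "y": 0.35, "z": 0, "ax": 0, "ay": 0, "az": 0}, {"gripper": -1, "x": -2.6, "y": 0.35, "z": 0, "ax": 0, "ay": 0, "az": 0}, {"gripper": -1, "x": 0, "y": 0, "z": 0, "ax": 0, "ay": 0, "az": 0}]'

```text
clock: 15.42
position: [422.4, -158.5, 299.9]
ee_rot: [0.993, -0.12, -0.0, -0.0]
contact_force: [-0.3, -0.3, 0.6]
gripper_width: 85.8
grasp_force: 0.0
```

Request:
send_rows --targets '[{"gripper": -1, "x": 0, "y": 0, "z": 3.5, "ax": 0, "ay": 0, "az": 0}, {"gripper": -1, "x": 0, "y": 0, "z": 3.5, "ax": 0, "ay": 0, "az": 0}, {"gripper": -1, "x": 0, "y": 0, "z": 3.5, "ax": 0, "ay": 0, "az": 0}, {"gripper": -1, "x": 0, "y": 0, "z": 3, "ax": 0, "ay": 0, "az": 0}, {"gripper": -1, "x": 0, "y": 0, "z": 1, "ax": 0, "ay": 0, "az": 0}]'

```text
clock: 15.83
position: [423.6, -158.2, 150.1]
ee_rot: [0.993, -0.12, -0.004, -0.0]
contact_force: [-0.5, -0.3, -0.1]
gripper_width: 85.2
grasp_force: 0.0
```

```bash
python3 - <<'E'
from h import *
s=arm.read_state(); print(np.round(s['position'],1),np.round(s['joints'],3))
im,d,P=snap('top','top4.png'); im2,d2,P2=snap('scene','scene4.png')
for Q in (P,P2):
  m=(np.hypot(Q[...,0]-375,Q[...,1]+6)<60)&(Q[...,2]>310)
  q=Q[m]
  if len(q): print(len(q),np.round(np.percentile(q,[1,25,50,75,99],axis=0)).tolist())
cv2.imwrite('pics/c5.png',cv2.resize(im2[...,::-1],(640,480)))
E
```

```text
[ 423.6 -158.2  150.1] [ 0.003  0.179 -0.511 -0.002 -0.889  1.329]
8255 [[318.0, -55.0, 465.0], [348.0, -33.0, 511.0], [371.0, -11.0, 543.0], [396.0, 10.0, 575.0], [430.0, 44.0, 1122.0]]
4018 [[321.0, -61.0, 409.0], [355.0, 6.0, 438.0], [380.0, 27.0, 463.0], [389.0, 37.0, 483.0], [413.0, 51.0, 503.0]]
```

View pics/c5.png

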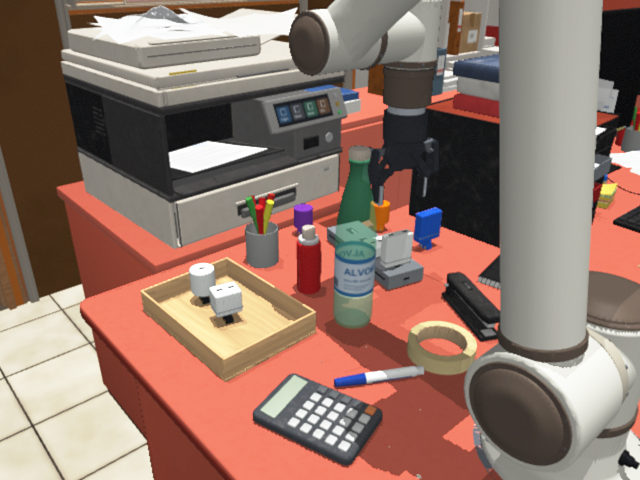

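The scene view shows the brick (226,297) and round (202,275) standing in the tray. The bottle (355,240) is clear, and the lowest part of the arm above it is at z≈409 with the TCP at 150. I'll grip the slab with the TCP at about 66, which leaves about 22 mm over the bottle.

Request:
send_rows --targets '[{"gripper": -1, "x": 0.3, "y": 0.1, "z": 2, "ax": 0, "ay": 0, "az": 0}, {"gripper": -1, "x": 0, "y": 0, "z": 2, "ax": 0, "ay": 0, "az": 0}, {"gripper": -1, "x": 0, "y": 0, "z": 1.5, "ax": 0, "ay": 0, "az": 0}, {"gripper": -1, "x": 0, "y": 0, "z": 1, "ax": 0, "ay": 0, "az": 0}, {"gripper": -1, "x": 0, "y": 0, "z": 0, "ax": 0, "ay": 0, "az": 0}]'

```text
clock: 16.35
position: [429.1, -160.3, 88.7]
ee_rot: [0.993, -0.119, -0.001, 0.0]
contact_force: [0.1, -0.6, -0.4]
gripper_width: 85.2
grasp_force: 0.0
```

```bash
python3 - <<'E'
from h import *
s=arm.read_state(); print(np.round(s['position'],1),np.round(s['contact_force'],1))
im2,d2,Q=snap('scene','scene5.png')
m=(np.hypot(Q[...,0]-375,Q[...,1]+6)<60)&(Q[...,2]>310); q=Q[m]; q=q[np.argsort(q[:,2])]
print(len(q),np.round(q[[5,40,100,300]]).tolist(), q[:,0].min())
E
```

```text
[ 429.1 -160.3   88.7] [ 0.1 -0.6 -0.4]
5225 [[415.0, -45.0, 345.0], [409.0, -43.0, 350.0], [404.0, -4.0, 354.0], [398.0, 30.0, 362.0]] 315.2708392524799
```

Request:
send_rows --targets '[{"gripper": -1, "x": -0.3, "y": 0, "z": 0.8, "ax": 0, "ay": 0, "az": 0}, {"gripper": -1, "x": 0, "y": 0, "z": 0.8, "ax": 0, "ay": 0, "az": 0}, {"gripper": -1, "x": 0, "y": 0, "z": 0.5, "ax": 0, "ay": 0, "az": 0}, {"gripper": -1, "x": 0, "y": 0, "z": 0.2, "ax": 0, "ay": 0, "az": 0}, {"gripper": -1, "x": 0, "y": 0, "z": 0, "ax": 0, "ay": 0, "az": 0}]'

```text
clock: 16.82
position: [426.0, -159.6, 65.9]
ee_rot: [0.993, -0.119, -0.0, 0.0]
contact_force: [0.5, 0.2, -0.5]
gripper_width: 85.4
grasp_force: 0.0
```

Request:
send_rows --targets '[{"gripper": 1, "x": 0, "y": 0, "z": 0, "ax": 0, "ay": 0, "az": 0}, {"gripper": 1, "x": 0, "y": 0, "z": 0, "ax": 0, "ay": 0, "az": 0}, {"gripper": 1, "x": 0, "y": 0, "z": 0, "ax": 0, "ay": 0, "az": 0}, {"gripper": 1, "x": 0, "y": 0, "z": 0, "ax": 0, "ay": 0, "az": 0}, {"gripper": 1, "x": 0, "y": 0, "z": 0, "ax": 0, "ay": 0, "az": 0}]'

```text
clock: 17.23
position: [426.5, -160.1, 67.1]
ee_rot: [0.993, -0.119, 0.0, 0.0]
contact_force: [-2.8, -4.1, 5.7]
gripper_width: 58.7
grasp_force: 64.7
```

Request:
send_rows --targets '[{"gripper": 1, "x": 0, "y": 0, "z": -0.4, "ax": 0, "ay": 0, "az": 0}, {"gripper": 1, "x": 0, "y": 0, "z": -0.4, "ax": 0, "ay": 0, "az": 0}, {"gripper": 1, "x": 0, "y": 0, "z": -0.4, "ax": 0, "ay": 0, "az": 0}, {"gripper": 1, "x": 0, "y": 0, "z": -0.6, "ax": 0, "ay": 0, "az": 0}, {"gripper": 1, "x": 0, "y": 0, "z": -0.8, "ax": 0, "ay": 0, "az": 0}]'

```text
clock: 17.65
position: [426.0, -159.4, 92.8]
ee_rot: [0.993, -0.119, -0.0, -0.0]
contact_force: [-0.3, 0.4, -0.6]
gripper_width: 58.8
grasp_force: 68.8
```

Request:
send_rows --targets '[{"gripper": 1, "x": 0, "y": 0, "z": -2, "ax": 0, "ay": 0, "az": 0}, {"gripper": 1, "x": 0, "y": 0, "z": -4, "ax": 0, "ay": 0, "az": 0}, {"gripper": 1, "x": 0, "y": 0, "z": -4, "ax": 0, "ay": 0, "az": 0}, {"gripper": 1, "x": 0, "y": 0, "z": -4, "ax": 0, "ay": 0, "az": 0}, {"gripper": 1, "x": 0, "y": 0, "z": -4, "ax": 0, "ay": 0, "az": 0}]'

```text
clock: 18.07
position: [425.8, -159.1, 275.9]
ee_rot: [0.993, -0.119, 0.001, -0.0]
contact_force: [1.6, -0.1, -0.7]
gripper_width: 58.7
grasp_force: 68.8
```

Request:
send_rows --targets '[{"gripper": 1, "x": 2.7, "y": -0.6, "z": -0.5, "ax": 0, "ay": 0, "az": 0}, {"gripper": 1, "x": 2.7, "y": -0.6, "z": -0.5, "ax": 0, "ay": 0, "az": 0}, {"gripper": 1, "x": 2.7, "y": -0.6, "z": -0.5, "ax": 0, "ay": 0, "az": 0}, {"gripper": 1, "x": 2.7, "y": -0.6, "z": -0.5, "ax": 0, "ay": 0, "az": 0}, {"gripper": 1, "x": -0.6, "y": -3.6, "z": 0, "ax": 0, "ay": 0, "az": 0}]'

```text
clock: 18.48
position: [543.7, -127.9, 293.3]
ee_rot: [0.993, -0.122, 0.002, 0.0]
contact_force: [1.0, 0.7, -0.4]
gripper_width: 58.8
grasp_force: 68.9
```

Request:
send_rows --targets '[{"gripper": 1, "x": -1, "y": -3.5, "z": 0, "ax": 0, "ay": 0, "az": 0}, {"gripper": 1, "x": -1, "y": -3.5, "z": 0, "ax": 0, "ay": 0, "az": 0}, {"gripper": 1, "x": -1, "y": -3.5, "z": 0, "ax": 0, "ay": 0, "az": 0}, {"gripper": 1, "x": -1, "y": -3.5, "z": 0, "ax": 0, "ay": 0, "az": 0}, {"gripper": 1, "x": -1, "y": -3.5, "z": 0, "ax": 0, "ay": 0, "az": 0}]'

```text
clock: 18.9
position: [531.8, 58.6, 293.9]
ee_rot: [0.993, -0.119, 0.001, -0.001]
contact_force: [0.0, 0.3, -0.8]
gripper_width: 58.8
grasp_force: 68.9
```

Request:
send_rows --targets '[{"gripper": 1, "x": -2.9, "y": -2.1, "z": 0, "ax": 0, "ay": 0, "az": 0}, {"gripper": 1, "x": -2.9, "y": -2.1, "z": 0, "ax": 0, "ay": 0, "az": 0}, {"gripper": 1, "x": -2.9, "y": -2.1, "z": 0, "ax": 0, "ay": 0, "az": 0}, {"gripper": 1, "x": -2.9, "y": -2.1, "z": 0, "ax": 0, "ay": 0, "az": 0}, {"gripper": 1, "x": 0, "y": 0, "z": 0, "ax": 0, "ay": 0, "az": 0}]'

```text
clock: 19.32
position: [436.3, 169.1, 294.0]
ee_rot: [0.993, -0.116, 0.0, -0.002]
contact_force: [-0.3, -1.1, -0.1]
gripper_width: 58.7
grasp_force: 68.9
```

Request:
send_rows --targets '[{"gripper": 1, "x": 0.4, "y": 0.3, "z": 3.5, "ax": 0, "ay": 0, "az": 0}, {"gripper": 1, "x": 0, "y": 0, "z": 3.8, "ax": 0, "ay": 0, "az": 0}, {"gripper": 1, "x": 0, "y": 0, "z": 3.8, "ax": 0, "ay": 0, "az": 0}, {"gripper": 1, "x": 0, "y": 0, "z": 3.5, "ax": 0, "ay": 0, "az": 0}, {"gripper": 1, "x": 0, "y": 0, "z": 1.5, "ax": 0, "ay": 0, "az": 0}]'

```text
clock: 19.73
position: [440.3, 160.5, 128.3]
ee_rot: [0.993, -0.12, -0.003, 0.002]
contact_force: [0.1, -0.9, -0.9]
gripper_width: 58.7
grasp_force: 68.8
```

Request:
send_rows --targets '[{"gripper": 1, "x": 0, "y": 0, "z": 1.5, "ax": 0, "ay": 0, "az": 0}, {"gripper": 1, "x": 0, "y": 0, "z": 1.3, "ax": 0, "ay": 0, "az": 0}, {"gripper": 1, "x": 0, "y": 0, "z": 0.8, "ax": 0, "ay": 0, "az": 0}, {"gripper": 1, "x": 0, "y": 0, "z": 0.4, "ax": 0, "ay": 0, "az": 0}, {"gripper": 1, "x": 0, "y": 0, "z": 0, "ax": 0, "ay": 0, "az": 0}]'

```text
clock: 20.15
position: [442.8, 161.7, 91.4]
ee_rot: [0.993, -0.119, -0.0, 0.0]
contact_force: [-0.1, 0.6, -0.9]
gripper_width: 58.8
grasp_force: 68.8
```

Request:
send_rows --targets '[{"gripper": 1, "x": 0, "y": 0, "z": 0.5, "ax": 0, "ay": 0, "az": 0}, {"gripper": 1, "x": 0, "y": 0, "z": 0.4, "ax": 0, "ay": 0, "az": 0}, {"gripper": 1, "x": 0, "y": 0, "z": 0.2, "ax": 0, "ay": 0, "az": 0}, {"gripper": 1, "x": 0, "y": 0, "z": 0.1, "ax": 0, "ay": 0, "az": 0}, {"gripper": 1, "x": 0, "y": 0, "z": 0, "ax": 0, "ay": 0, "az": 0}]'

```text
clock: 20.57
position: [442.8, 161.6, 79.3]
ee_rot: [0.993, -0.119, -0.0, 0.0]
contact_force: [-1.0, 0.1, -1.3]
gripper_width: 58.7
grasp_force: 68.8
```

Request:
send_rows --targets '[{"gripper": 0.2, "x": 0, "y": 0, "z": 0, "ax": 0, "ay": 0, "az": 0}, {"gripper": -0.4, "x": 0, "y": 0, "z": 0, "ax": 0, "ay": 0, "az": 0}, {"gripper": -1, "x": 0, "y": 0, "z": 0, "ax": 0, "ay": 0, "az": 0}, {"gripper": -1, "x": 0, "y": 0, "z": 0, "ax": 0, "ay": 0, "az": 0}, {"gripper": -1, "x": 0, "y": 0, "z": 0, "ax": 0, "ay": 0, "az": 0}]'

```text
clock: 20.98
position: [443.0, 161.7, 79.5]
ee_rot: [0.993, -0.119, 0.0, -0.0]
contact_force: [0.1, 0.6, 0.3]
gripper_width: 85.5
grasp_force: 0.0
```

Request:
send_rows --targets '[{"gripper": -1, "x": 0, "y": 0, "z": -3, "ax": 0, "ay": 0, "az": 0}, {"gripper": -1, "x": 0, "y": 0, "z": -4, "ax": 0, "ay": 0, "az": 0}, {"gripper": -1, "x": 0, "y": 0, "z": -4, "ax": 0, "ay": 0, "az": 0}, {"gripper": -1, "x": 0, "y": 0, "z": -4, "ax": 0, "ay": 0, "az": 0}, {"gripper": -1, "x": 0, "y": 0, "z": 0, "ax": 0, "ay": 0, "az": 0}]'

```text
clock: 21.4
position: [447.1, 163.8, 238.1]
ee_rot: [0.993, -0.118, 0.007, -0.005]
contact_force: [0.9, 1.2, 0.9]
gripper_width: 85.3
grasp_force: 0.0
```

```bash
python3 - <<'E'
from h import *
s=arm.read_state(); print(np.round(s['position'],1),s['gripper_width'])
im2,d2,Q=snap('scene','scene6.png')
cv2.imwrite('pics/c6.png',im2[...,::-1])
P0=np.load('scene.npy')
for r in [(250,235,275,260),(300,250,318,285),(340,250,368,315)]:
    a,b,c,e=r; print(np.nanmedian(np.abs(Q[b:e,a:c]-P0[b:e,a:c]).reshape(-1,3),0))
im,d,P=snap('top','top6.png')
m=(abs(P[...,0]-478)<20)&(abs(P[...,1]+173)<20); print('flat z',np.percentile(P[m][:,2],[10,50,90]))
E
```

```text
[447.1 163.8 238.1] 85.31414337290974
[1.4197535  1.00756635 0.89913926]
[1.27896261 1.09474051 0.95235928]
[0.88816667 0.92121416 0.77373185]
flat z [53.03244902 55.74267151 58.26662239]
```

View pics/c6.png

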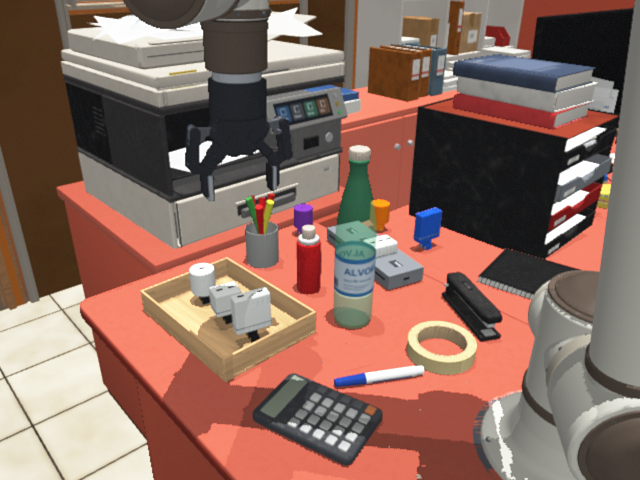

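All three modules stand in the tray: round (202,275), brick (226,297) and slab (251,308). The obstacles have not moved, the flat is seated with its top at 56 mm, and the gripper is clear. I'm handing the job in.

```bash
python3 -c "
from bench import arm
print(arm.job_done())"
```

```text
the job is handed in; nothing more can be done
None
```

The job is handed in, with no verdict returned: the slab, round and brick stand released in the tray, the flat module is still seated, and the bottle, can and pot are unmoved in the last pictures (about 21 s of the 67 s used).

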